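Shut down the interlocked water-filter station and take out its cartridge

TASK

Take the filter cartridge out of service: throw all three red-knobbed levers of the filter station fully over, away from you, in the only order its interlock allows - find out which lever is free, and do not force one that is held. The last one draws the yellow keeper back; then lift the cartridge out by its blue cap and stand it upright in the white tray without dropping it. Leave the levers thrown, and do not disturb the tin, the jar and the roll of tape around.

Things in the scene. Friction and masses are not known exactly. Their poses are not given: they have to be found in the camera images.
- station: Countertop water-filter station, fixed: aluminium base plate 160 x 355 x 12 mm with three identical grey lever units in a row, 75 mm apart, and the cartridge's cradle at y = 127.5 mm. Origin on the worktop; lever hinges and cartridge axis lie at its x = 0. Levers are thrown along its +x (roughly away from the robot); y runs along the row to the robot's left; z up.
- interlock (a point): Top of the middle lever unit's housing (50 mm high), below its hinge. Just one lever is free at first; thrown fully over, it presses in a steel plunger behind it, which frees another lever, and that one the last. The order changes from day to day and is not tied to place or name. A held lever's knob gives about 8 mm (0.08 rad) towards +x, then stops dead.
- interlock_bolt (a point): The middle lever's bolt place: beside every lever, 20 mm to its +y side and just beyond its steel cross bar, an orange bolt of 14 mm diameter rises from the housing. Standing 39 mm out of the housing it holds that lever; sunk to a 9 mm stub, that lever is free. This point is on the housing's top, 50 mm high, on the bolt's axis.
- cradle (a point): Centre of the cradle's floor, 16 mm above the worktop; the cradle is a grey cup 24 mm high (rim 36 mm above the worktop), 67 mm inside, that holds the lowest 20 mm of the cartridge.
- keeper_tower (a point): Top of the tower behind the cradle (148 mm high, its front 52 mm beyond the cartridge axis). It carries the yellow keeper, a bar 18 mm wide and 10 mm thick lying 5 mm above the cartridge's top, which locks it in. When the last lever goes over, the bar draws back by itself 45 mm along +x, until its end is 33 mm beyond the cartridge axis.
- lever_1 (a joint): Hinge of lever 1, rad: 0 leaning 0.5 rad from vertical towards the robot (start, 0 to 0.03), grows as it is thrown along the station's +x, 1.0 at its end stop, leaning 0.5 rad away. It stays where it is left; about 2 to 3 N at the knob moves a free lever.
- lever_1_knob (a point): Centre of lever 1's red knob (26 mm diameter, 37 mm long), 90 mm from the hinge, which lies 55 mm above the worktop. The lever's top end is 107 mm from the hinge; below the knob is a flat bar 12 mm thick along the throw and 14 mm wide; up to 35 mm from the hinge a cross bar 56 mm wide. In any of the three places.
- mount_1: Fixed bracket of lever 1, with the lever; origin on the worktop level right below the hinge, axes as the station's.
- lever_2 (a joint): Hinge of lever 2, rad: 0 leaning 0.5 rad from vertical towards the robot (start, 0 to 0.03), grows as it is thrown along the station's +x, 1.0 at its end stop, leaning 0.5 rad away. It stays where it is left; about 2 to 3 N at the knob moves a free lever.
- lever_2_knob (a point): Centre of lever 2's red knob (26 mm diameter, 37 mm long), 90 mm from the hinge, which lies 55 mm above the worktop. The lever's top end is 107 mm from the hinge; below the knob is a flat bar 12 mm thick along the throw and 14 mm wide; up to 35 mm from the hinge a cross bar 56 mm wide. In any of the three places.
- mount_2: Fixed bracket of lever 2, with the lever; origin on the worktop level right below the hinge, axes as the station's.
- lever_3 (a joint): Hinge of lever 3, rad: 0 leaning 0.5 rad from vertical towards the robot (start, 0 to 0.03), grows as it is thrown along the station's +x, 1.0 at its end stop, leaning 0.5 rad away. It stays where it is left; about 2 to 3 N at the knob moves a free lever.
- lever_3_knob (a point): Centre of lever 3's red knob (26 mm diameter, 37 mm long), 90 mm from the hinge, which lies 55 mm above the worktop. The lever's top end is 107 mm from the hinge; below the knob is a flat bar 12 mm thick along the throw and 14 mm wide; up to 35 mm from the hinge a cross bar 56 mm wide. In any of the three places.
- mount_3: Fixed bracket of lever 3, with the lever; origin on the worktop level right below the hinge, axes as the station's.
- cartridge: Filter cartridge, white with blue band and cap, loose, 0.2 to 0.45 kg, 112 mm high, upright in the cradle. Body 62 mm diameter up to 62 mm, tapering to the blue cap, 44 mm diameter, from 72 to 112 mm height: grip it by the cap. Origin at the centre of its underside, z up along its axis.
- service_tray: White square service tray 190 x 190 mm with a 22 mm rim, walls and floor 6 mm, standing loose on the worktop; origin at the centre of its underside (inner floor 6 mm above), z up.
- tin_1: Bystander: printed food tin, 75 mm diameter, 110 mm high; origin at the centre of its underside.
- jar_1: Bystander: small glass jar with a pale lid, 64 mm diameter, 97 mm high; origin at the centre of its underside.
- masking_tape: Bystander: roll of masking tape lying flat, 98 mm diameter, 25 mm high; origin at the centre of its underside.
There are look-alikes about, which are no part of the job. What is shaped like the cartridge but turquoise is not meant.

How it is judged (in metres and radians):
On the way, in this order (a step that is already met when the one before it is completed fails the run):
1. one lever is thrown fully over (value of joint any of lever_1, lever_2, lever_3 above 0.9 rad), for 0.1 s.
2. two levers are thrown fully over ((value of joint each of lever_1, lever_2 above 0.9 rad or value of joint each of lever_1, lever_3 above 0.9 rad or value of joint each of lever_2, lever_3 above 0.9 rad)), for 0.1 s.
3. all three levers are thrown fully over, the cartridge still in its cradle (value of joint each of lever_1, lever_2, lever_3 above 0.9 rad and z of cartridge in the frame of station below 0.025 m), for 0.1 s.
4. the cartridge is lifted clear of the cradle in the gripper (value of joint each of lever_1, lever_2, lever_3 above 0.9 rad and z of cartridge in the frame of station above 0.045 m and contact force between the fingers and cartridge above 1 N), for 0.1 s.
At the end, for the whole second after the job is handed in: All three levers stand fully over (joint above 0.9 rad of 1.0); the cartridge stands released and at rest on the floor of the white tray, upright within 0.12 rad, its axis within 60 mm of the tray's centre along each side of the tray; the tray lies flat (value of joint each of lever_1, lever_2, lever_3 above 0.9 rad and x of cartridge in the frame of service_tray between -0.06 and 0.06 m and y of cartridge in the frame of service_tray between -0.06 and 0.06 m and z of cartridge in the frame of service_tray between 0 and 0.014 m and angle between cartridge's own z axis and vertical below 0.12 rad and angle between service_tray's own z axis and vertical below 0.08 rad and linear speed of cartridge below 0.02 m/s); the robot touches nothing.
It fails at once if a lever is forced: pressed with more than 50 N (contact force between the fingers and mount_1 above 50 N or contact force between the fingers and mount_2 above 50 N or contact force between the fingers and mount_3 above 50 N).
It fails at once if the cartridge is dropped: it moves faster than 0.7 m/s with no finger on it (contact force between the fingers and cartridge below 0.05 N and linear speed of cartridge above 0.7 m/s).
It fails at once if the tin, jar or roll of tape is moved by more than 30 mm or tipped (distance of any of tin_1, jar_1, masking_tape from where it was at the start of the episode above 0.03 m or angle between any of tin_1, jar_1, masking_tape's own z axis and vertical above 0.35 rad).
It also fails if it takes over 72 s, if anything falls off the work surface, if the arm or the gripper's body presses on something with over 40 N, if the wrist force passes 120 N, or if a joint passes its speed limit or range.

ROBOT

A 6-joint arm with a two-finger parallel gripper is mounted at the origin on a cart in front of the work surface, level with it; the furniture and walls round the work are solid. World frame = base frame: x ahead of the robot, y to its left, z up, the work surface at z = 0. Lengths are in mm, angles in rad, forces in N, time in s.
With the tool pointing down it reaches from about 375 to 750 mm from the base axis. Payload 9 kg.
Tool frame: the origin (TCP) lies at the very end of the fingers, on their centre line; the grasp point (between the pads) lies behind it (ctrl.tcp_to_grasp is the z of the grasp point in the tool frame, in mm); z points along the fingers, y is the line along which they close (so a half turn about z gives the same grasp; the last joint's range is limited). The gripper opens to 85 mm and grips with 20 to 120 N. Pads are 22 mm wide; open, the fingers measure 114 mm over their backs; the gripper's body (76 mm by 85 mm) begins 54 mm behind the grasp point. The pads swing forward as they close: fully open they stand 13 mm farther back than shut.
Start: joints at [1.071, 0.104, 0.097, 1.564, 0, 1.353], TCP at [166.855, 576.365, 231.331] pointing down, gripper open.
Joint ranges: [-2.99, 2.99], [-0.84, 1.86], [-1.1, 1.16], [-1.84, 2.11], [-1.51, 1.56], [-3.14, 3.14]. Speed limits (rad/s): [2.22, 2.22, 2.57, 3.14, 3.14, 3.14].

INTERFACE

Orientations are given as a 3x3 rotation matrix whose columns are the frame's x, y, z axes.
In Python, from bench import ctrl gives the robot as it stands.
- The arm moves only by the tool drive_tool, never from a script. Its argument "motion" is a list that holds one entry, the list of rows, each a list of 7 numbers: the opening, from -1 (shut) to 1 (fully open), so that 0 is half open, then the shift along the tool's x, y, z normalised to -1 to 1, where 1 is 0.12 m, then the turn, a rotation vector about the tool's x, y, z normalised to -1 to 1, where 1 is 90 degrees. In form: [[[hand, tx, ty, tz, ax, ay, az], ...]]. A call has 1 to 12 rows; each row is the pose to reach, as a shift and turn from the pose commanded when the call began, along the tool's axes at that moment; what a row does not reach only later rows make up. A row lasts 1/12 s, in which the tool goes at most 41.7 mm and 7.16 degrees, less where a joint would pass 70% of its speed; a pose out of reach is approached as far as the arm can. A call with a number of a shift or a turn outside -1 to 1 is refused whole. A call with a gripper value outside its range is refused whole. The fingers move at their own pace and stop on an object; "squeeze" is the grip in N (left out, the last holds). Time passes only in rows, so rows that repeat a pose let the fingers close. It gives the time, the measured TCP pose, the force, the opening and the grip force at its end, in the units of the state.
- ctrl.read_state(): the state, without advancing time (a new reading comes with each control period).
- ctrl.read_camera(name): name is "scene" or "top" or "wrist"; returns (picture, depth): 400x640x3 uint8, blue, green, red; 400x640 float32, mm along the optical axis (not along the pixel's ray), 0 where there is no reading.
- ctrl.camera_info(name): a dict with "camera_matrix" (3x3 intrinsics, pixels), "camera_from_world" (4x4, takes a point from world to camera coordinates); the wrist camera has in their place "T_tool_cam" (4x4, takes a point from camera to tool coordinates, whose origin is the TCP and whose axes are the flange's). Camera axes: x right, y up, looking along -z (the intrinsics and any distortion apply to the point x, -y, -z); pixel columns grow to the right and rows downward; lengths in mm; the calibration is good to about 2 mm. A picture is of the moment at which its call begins: read the wrist's pose just before it. camera_info takes no time and is no camera call.
- ctrl.sign_off(): hands the job in; it is judged then, once.
The state is a dict: "time_s": time; "joint_pos": joint angles; "joint_vel": joint speeds; "tau": joint torques, N m; "tool_pos": TCP position; "tool_rot": TCP orientation; "contact_force": force on the tool from outside, world axes, zero at the start; "ft_torque": the same for the moment, N m; "opening": finger opening in mm; "gripper_force": force on a finger pad.
Only numpy, scipy, OpenCV 4.12 (cv2) and the standard library are available. Lean on these libraries where they do the work, as an engineer would, in place of code of your own. Each camera call takes 0.05 s, during which the arm holds its last target. There are 200 camera calls.

## Working session

There is one attempt and no reset: what is moved stays moved. The work goes in short steps, Python scripts to look and compute and a tool call to move; the robot and the scene stay as the last step left them, time stands still between calls to the robot, and variables do not carry over. Pictures are saved under pics/ and viewed, at most 10 in all, crops included, and the job is handed in when it is done.

Besides the shell and the picture viewer there is one more tool, called after "Call:" in YAML: its name, and indented under it one key for each argument. drive_tool: Moves the arm, as the interface text tells. Scaled input: -1 to 1 covers 0.12 m each way for a shift and 90 degrees each way for a turn. Its arguments: {"type":"object","properties":{"motion":{"type":"array"},"squeeze":{"type":"number"}},"required":["motion"]}

```bash
mkdir -p pics; cat > h.py <<'E'
import numpy as np, cv2
from bench import ctrl
def snap(name,fn=None):
    s=ctrl.read_state(); im,d=ctrl.read_camera(name)
    np.savez('/tmp/%s.npz'%name,im=im,d=d,p=s['tool_pos'],R=s['tool_rot'])
    if fn: cv2.imwrite('pics/'+fn,im)
    return im,d
def cam(name):
    i=ctrl.camera_info(name); K=np.array(i['camera_matrix'])
    if name=='wrist':
        z=np.load('/tmp/wrist.npz'); T=np.eye(4);T[:3,:3]=z['R'];T[:3,3]=z['p']
        return K,T@np.array(i['T_tool_cam'])
    return K,np.linalg.inv(np.array(i['camera_from_world']))
def px(name,u,v,z=None):
    """pixel -> world by depth, or on plane z"""
    K,W=cam(name); r=np.linalg.inv(K)@[u,v,1]; r=np.array([r[0],-r[1],-1.])
    if z is None:
        d=np.load('/tmp/%s.npz'%name)['d'][int(v)-1:int(v)+2,int(u)-1:int(u)+2]; k=np.median(d)
    else: k=(z-W[2,3])/(W[:3,:3]@r)[2]
    return W[:3,:3]@(r*k)+W[:3,3]
def cloud(name):
    K,W=cam(name); d=np.load('/tmp/%s.npz'%name)['d']; v,u=np.mgrid[:400,:640]
    r=np.stack([u,v,np.ones_like(u)],-1)@np.linalg.inv(K).T*d[...,None]
    r[...,1:]*=-1
    return r@W[:3,:3].T+W[:3,3]
E
python3 - <<'E'
from h import *
snap('scene','s1.png');snap('top','t1.png')
s=ctrl.read_state();print(s,ctrl.tcp_to_grasp);print({k:ctrl.camera_info(k) for k in('scene','top','wrist')})
E
```

```text
{'time_s': 0.1, 'joint_pos': array([1.07130369e+00, 1.04641649e-01, 9.65446092e-02, 1.56389359e+00,
       2.48866319e-05, 1.35308771e+00]), 'joint_vel': array([-0.00097614, -0.00044833,  0.00184745,  0.00195405, -0.00137431,
        0.00022094]), 'tau': array([ 6.27869245e-03, -5.58211291e+01,  5.04717064e+01,  1.32385246e-02,
       -2.67911082e-04, -5.26183317e-05]), 'tool_pos': array([166.68548563, 576.0746197 , 230.5975374 ]), 'tool_rot': array([[-9.60560797e-01,  2.78069422e-01, -5.93893524e-04],
       [ 2.78069913e-01,  9.60560279e-01, -1.03646944e-03],
       [ 2.82260072e-04, -1.16073583e-03, -9.99999287e-01]]), 'contact_force': array([-0.01408723,  0.25444221, -0.11733184]), 'ft_torque': array([ 0.03261024, -0.00900611, -0.00485145]), 'gripper_force': 0.0, 'opening': 85.51177355487793} -18.700000000000003
{'scene': {'camera_matrix': array([[441.87647628,   0.        , 315.8444652 ],
       [  0.        , 441.87647628, 194.5424448 ],
       [  0.        ,   0.        ,   1.        ]]), 'camera_from_world': array([[-8.65248260e-01, -5.01319451e-01,  4.92518947e-03,
         
[... 657 characters left out ...]
01532074e-02,  7.84412573e-03,  9.95897017e-01,
        -1.21767513e+03],
       [ 0.00000000e+00,  0.00000000e+00,  0.00000000e+00,
         1.00000000e+00]])}, 'wrist': {'camera_matrix': array([[314.66547698,   0.        , 321.26911148],
       [  0.        , 314.66547698, 196.58899755],
       [  0.        ,   0.        ,   1.        ]]), 'T_tool_cam': array([[-3.92535982e-05,  9.46695276e-01,  3.22130490e-01,
         8.33233238e+01],
       [ 9.99999717e-01,  2.79264894e-04, -6.98863274e-04,
         1.43813409e-01],
       [-7.51570297e-04,  3.22130371e-01, -9.46695019e-01,
        -1.43484312e+02],
       [ 0.00000000e+00,  0.00000000e+00,  0.00000000e+00,
         1.00000000e+00]])}}
```

View pics/s1.png

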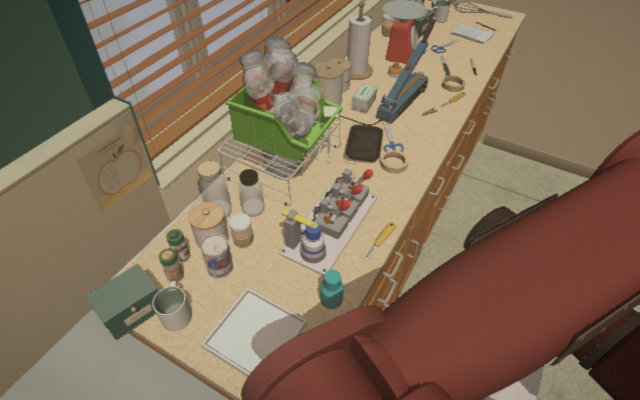

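View pics/t1.png

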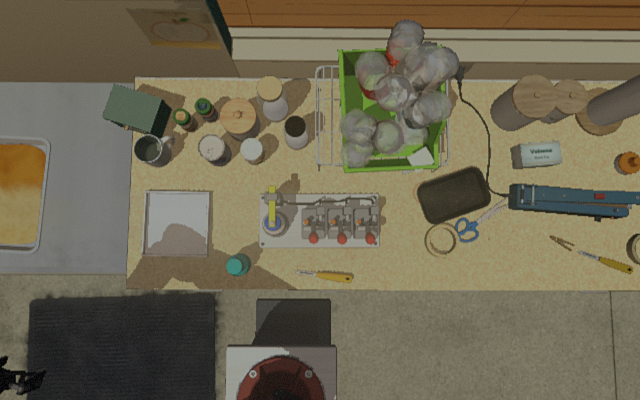

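The top view shows two candidates: the blue-capped white cartridge at (273,222), in the station, and a turquoise look-alike at (237,264). The one in the cradle fits the description. The tray is at (177,223) and the levers are at columns 313, 341 and 370. I'll zoom in to confirm.

```bash
python3 - <<'E'
from h import *
a=np.load('/tmp/top.npz')['im'][180:260,255:390]
b=np.load('/tmp/scene.npz')['im'][160:275,275:385]
a=cv2.resize(a,None,fx=5.5,fy=5.5,interpolation=2)[:300*2]; b=cv2.resize(b,None,fx=3,fy=3,interpolation=2)
cv2.imwrite('pics/c1.png',a);
im=np.load('/tmp/top.npz')['im'];hsv=cv2.cvtColor(im,cv2.COLOR_BGR2HSV)
P=cloud('top')
m=((hsv[...,0]<8)|(hsv[...,0]>172))&(hsv[...,1]>150)&(hsv[...,2]>80)
n,l,st,c=cv2.connectedComponentsWithStats(m[180:260,255:390].astype('u1'))
for i in range(1,n):
    if st[i,4]>15:
        q=P[180:260,255:390][l==i]; print('red',c[i]+[255,180],st[i,4],np.median(q,0).round(),q[:,2].max().round())
m=(hsv[...,0]>100)&(hsv[...,0]<130)&(hsv[...,1]>90)
n,l,st,c=cv2.connectedComponentsWithStats(m[180:260,255:390].astype('u1'))
for i in range(1,n):
    if st[i,4]>15: print('blue',c[i]+[255,180],st[i,4],np.median(P[180:260,255:390][l==i],0).round())
for u,v in [(262,194),(380,195),(380,247),(260,247)]: print(px('top',u,v,12).round())
for u,v in [(146,191),(209,191),(209,257),(144,256)]: print(px('top',u,v,22).round())
for n,u,v,z in [('tin',212,149,110),('jar',252,151,97),('tape',440,240,25),('turq',237,264,112)]: print(n,px('top',u,v,z).round())
E
```

```text
red [370.11111111 240.13888889] 36 [ 456. -240.  149.] 153.0
red [313.05263158 240.36842105] 19 [455. -91. 149.] 153.0
red [341.75757576 240.3030303 ] 33 [ 456. -167.  149.] 158.0
blue [272.3 223.7] 60 [499.  16. 128.]
[589.  60.  12.]
[ 588. -289.   12.]
[ 435. -288.   12.]
[433.  63.  12.]
[595. 398.  22.]
[596. 214.  22.]
[404. 209.  22.]
[406. 396.  22.]
tin [703. 187. 110.]
jar [700.  79.  97.]
tape [ 456. -461.   25.]
turq [390. 112. 112.]
```

View pics/c1.png

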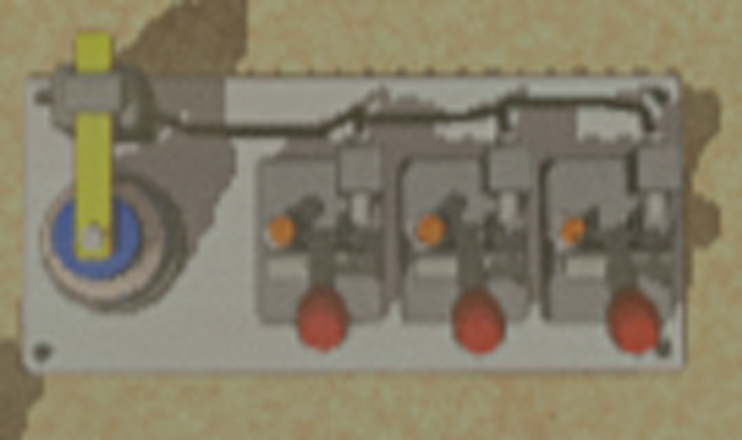

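The crop confirms the blue cap at (272,223) under the yellow keeper, and three levers with orange bolts at crop (282,231), (430,230) and (571,231). Depth will tell which bolt is sunk.

```bash
python3 - <<'E'
from h import *
im=np.load('/tmp/top.npz')['im'];hsv=cv2.cvtColor(im,cv2.COLOR_BGR2HSV)
P=cloud('top');S=(slice(180,260),slice(290,390))
m=(hsv[...,0]>8)&(hsv[...,0]<20)&(hsv[...,1]>150)&(hsv[...,2]>120)
n,l,st,c=cv2.connectedComponentsWithStats(m[S].astype('u1'))
for i in range(1,n):
    if st[i,4]>3:
        q=P[S][l==i]; print(c[i]+[290,180],st[i,4],q.mean(0).round(),q[:,2].round())
E
```

```text
[305.90909091 221.63636364] 11 [505. -72.  89.] [88. 86. 86. 89. 92. 89. 89. 86. 88. 91. 90.]
[332.75       221.41666667] 12 [ 506. -146.   89.] [89. 92. 89. 88. 85. 88. 90. 90. 90. 90. 89. 86.]
[358.5 221.5] 10 [ 508. -220.   59.] [58. 61. 58. 64. 59. 59. 58. 57. 59. 54.]
```

The right lever (y≈-240) has its bolt sunk to 59 mm, so it is free. The other two stand at 89 mm and are held. I'm moving there with the fingers shut.

Call:
drive_tool:
  motion:
    - [[-1, -1, -1, 0, 0, 0, -0.179], [-1, -1, -1, 0, 0, 0, -0.179], [-1, -1, -1, 0, 0, 0, -0.179], [-1, -1, -1, 0, 0, 0, -0.179], [-1, -1, -1, 0, 0, 0, -0.179], [-1, -1, -1, 0, 0, 0, -0.179]]

```text
time_s: 0.6
tool_pos: [249.9, 426.1, 231.3]
tool_rot: [[-1.0, 0.004, 0.0], [0.004, 1.0, 0.0], [-0.0, 0.0, -1.0]]
contact_force: [-0.1, 0.3, 0.9]
opening: 12.4
gripper_force: 0.0
```

Call:
drive_tool:
  motion:
    - [[-1, -1, -1, 0, 0, 0, 0], [-1, -1, -1, 0, 0, 0, 0], [-1, -1, -1, 0, 0, 0, 0], [-1, -1, -1, 0, 0, 0, 0], [-1, -1, -1, 0, 0, 0, 0]]

```text
time_s: 1.02
tool_pos: [372.3, 304.7, 230.9]
tool_rot: [[-1.0, 0.005, 0.001], [0.005, 1.0, -0.001], [-0.001, -0.001, -1.0]]
contact_force: [-0.5, 1.1, 0.7]
opening: 0.1
gripper_force: 0.0
```

Call:
drive_tool:
  motion:
    - [[-1, -0.23, -1, 0, 0, 0, 0], [-1, -0.23, -1, 0, 0, 0, 0], [-1, -0.23, -1, 0, 0, 0, 0], [-1, -0.23, -1, 0, 0, 0, 0]]

```text
time_s: 1.35
tool_pos: [397.8, 183.4, 231.1]
tool_rot: [[-1.0, 0.006, 0.0], [0.006, 1.0, -0.001], [-0.0, -0.001, -1.0]]
contact_force: [0.6, 0.7, 0.0]
opening: -0.1
gripper_force: 0.0
```

Call:
drive_tool:
  motion:
    - [[-1, 0, -1, 0, 0, 0, 0], [-1, 0, -1, 0, 0, 0, 0], [-1, 0, -1, 0, 0, 0, 0], [-1, 0, -1, 0, 0, 0, 0]]

```text
time_s: 1.68
tool_pos: [396.7, 63.5, 231.2]
tool_rot: [[-1.0, 0.006, 0.0], [0.006, 1.0, -0.001], [-0.0, -0.001, -1.0]]
contact_force: [0.4, 1.1, -0.2]
opening: -0.3
gripper_force: 0.0
```

Call:
drive_tool:
  motion:
    - [[-1, 0, -1, 0, 0, 0, 0], [-1, 0, -1, 0, 0, 0, 0], [-1, 0, -1, 0, 0, 0, 0], [-1, 0, -1, 0, 0, 0, 0]]

```text
time_s: 2.02
tool_pos: [396.5, -56.6, 231.0]
tool_rot: [[-1.0, 0.005, -0.0], [0.005, 1.0, -0.001], [0.0, -0.001, -1.0]]
contact_force: [-1.8, 1.1, 0.3]
opening: -0.3
gripper_force: 0.0
```

Call:
drive_tool:
  motion:
    - [[-1, 0, -1, 0, 0, 0, 0], [-1, 0, -1, 0, 0, 0, 0], [-1, 0, -1, 0, 0, 0, 0], [-1, 0, -1, 0, 0, 0, 0]]

```text
time_s: 2.35
tool_pos: [396.5, -176.4, 230.6]
tool_rot: [[-1.0, 0.004, -0.0], [0.004, 1.0, -0.001], [0.0, -0.001, -1.0]]
contact_force: [0.8, -0.2, 0.3]
opening: -0.3
gripper_force: 0.0
```

```bash
python3 - <<'E'
from h import *
snap('wrist','w1.png'); print(ctrl.read_state()['tool_pos'],ctrl.read_state()['joint_pos'])
E
```

```text
[ 396.4098615  -173.8878572   230.76418891] [-7.17605178e-01 -4.11372679e-01 -3.71355450e-01  1.61184007e+00
  2.24283784e-04 -7.13630735e-01]
```

View pics/w1.png

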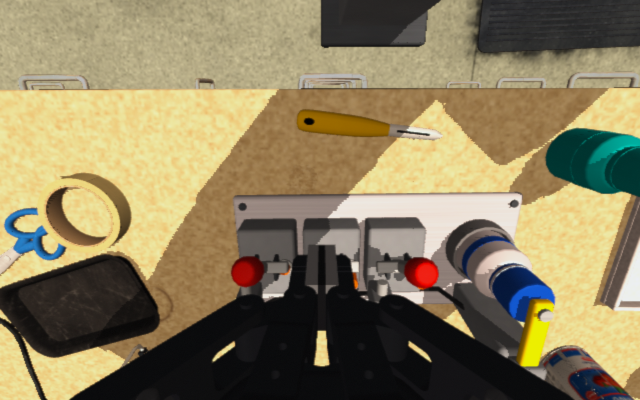

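The wrist view, with the robot side at the top, shows knobs at (248,271) for the right lever and (421,271) for the left one. The middle lever is hidden behind the fingers. The camera sees clear ground ahead, so I'll measure these.

```bash
python3 - <<'E'
from h import *
im=np.load('/tmp/wrist.npz')['im'];hsv=cv2.cvtColor(im,cv2.COLOR_BGR2HSV)
P=cloud('wrist')
m=((hsv[...,0]<8)|(hsv[...,0]>172))&(hsv[...,1]>150)&(hsv[...,2]>60)
for a,b in((220,270),(400,445)):
    q=P[250:292,a:b][m[250:292,a:b]]; print(np.median(q,0).round(1),q.min(0).round(),q.max(0).round())
for u,v in((240,195),(520,193)): print(px('wrist',u,v,12).round(1))
m=(hsv[...,0]>105)&(hsv[...,0]<125)&(hsv[...,1]>120)
q=P[255:320,485:560][m[255:320,485:560]];q=q[q[:,2]>122];print(q.min(0),q.max(0),np.median(q,0))
E
```

```text
[ 455.3 -237.8  148. ] [ 446. -300.   -1.] [ 570. -227.  154.]
[456.5 -94.2 149.2] [ 313. -176.   13.] [564. -28. 374.]
[ 434.  -274.9   12. ]
[432.9  64.4  12. ]
[ 313.28185662 -175.77378774  122.0116873 ] [520.71191985  38.77230087 374.07339657] [494.57183131  11.29024745 128.58893378]
```

Call:
drive_tool:
  motion:
    - [[-1, 0, -0.53, 0, 0, 0, 0], [-1, 0, -0.53, 0, 0, 0, 0], [-1, 0, -0.53, 0.4, 0, 0, 0], [-1, 0, -0.53, 0.92, 0, 0, 0], [-1, 0, -0.53, 0.92, 0, 0, 0], [-1, 0, -0.53, 0.92, 0, 0, 0]]

```text
time_s: 2.9
tool_pos: [394.4, -231.8, 115.0]
tool_rot: [[-1.0, -0.001, -0.006], [-0.001, 1.0, 0.007], [0.006, 0.007, -1.0]]
contact_force: [-0.2, 1.0, -0.8]
opening: -0.0
gripper_force: 0.0
```

Call:
drive_tool:
  motion:
    - [[-1, -0.15, 0, 0, 0, 0, 0], [-1, -0.22, 0, 0, 0, 0, 0], [-1, -0.27, 0, 0, 0, 0, 0], [-1, -0.32, 0, 0, 0, 0, 0], [-1, -0.37, 0, 0, 0, 0, 0], [-1, -0.42, 0, 0, 0, 0, 0], [-1, -0.45, 0, 0, 0, 0, 0]]

```text
time_s: 3.48
tool_pos: [450.4, -236.1, 121.3]
tool_rot: [[-1.0, 0.001, -0.0], [0.001, 1.0, -0.0], [0.0, -0.0, -1.0]]
contact_force: [-3.5, -0.3, 2.8]
opening: -0.1
gripper_force: 1.6
```

It moves with 3.5 N, so it is free. Continuing the throw.

Call:
drive_tool:
  motion:
    - [[-1, -0.08, -0.02, 0, 0, 0, 0], [-1, -0.16, -0.02, 0, 0, 0, 0], [-1, -0.24, -0.02, 0, 0, 0, 0], [-1, -0.32, -0.02, 0, 0, 0, 0], [-1, -0.4, -0.02, 0, 0, 0, 0], [-1, -0.45, -0.02, 0, 0, 0, 0], [-1, -0.48, -0.02, 0, 0, 0, 0]]

```text
time_s: 4.07
tool_pos: [507.7, -238.3, 120.4]
tool_rot: [[-1.0, 0.001, -0.001], [0.001, 1.0, 0.001], [0.001, 0.001, -1.0]]
contact_force: [-3.8, -1.4, -2.4]
opening: -0.2
gripper_force: 1.6
```

Call:
drive_tool:
  motion:
    - [[-1, -0.02, 0, 0, 0, 0, 0], [-1, -0.04, 0, 0, 0, 0, 0], [-1, -0.04, 0, 0, 0, 0, 0]]

```text
time_s: 4.32
tool_pos: [512.2, -238.2, 120.5]
tool_rot: [[-1.0, 0.001, -0.0], [0.001, 1.0, 0.001], [0.0, 0.001, -1.0]]
contact_force: [-1.7, 0.5, -0.8]
opening: -0.1
gripper_force: 1.1
```

Call:
drive_tool:
  motion:
    - [[-1, -0.02, 0, 0, 0, 0, 0], [-1, -0.04, 0, 0, 0, 0, 0], [-1, -0.04, 0, 0, 0, 0, 0]]

```text
time_s: 4.57
tool_pos: [517.3, -238.4, 120.9]
tool_rot: [[-1.0, 0.001, 0.0], [0.001, 1.0, 0.0], [-0.0, 0.0, -1.0]]
contact_force: [-2.9, 0.7, -1.3]
opening: -0.1
gripper_force: 1.3
```

Call:
drive_tool:
  motion:
    - [[-1, -0.02, 0, 0, 0, 0, 0], [-1, -0.03, 0, 0, 0, 0, 0], [-1, -0.03, 0, 0, 0, 0, 0]]

```text
time_s: 4.82
tool_pos: [520.3, -238.3, 120.6]
tool_rot: [[-1.0, 0.001, -0.001], [0.001, 1.0, 0.0], [0.001, 0.0, -1.0]]
contact_force: [-5.5, -0.3, -2.1]
opening: -0.1
gripper_force: 2.7
```

Call:
drive_tool:
  motion:
    - [[-1, -0.015, 0, 0, 0, 0, 0], [-1, -0.03, 0, 0, 0, 0, 0], [-1, -0.03, 0, 0, 0, 0, 0]]

```text
time_s: 5.07
tool_pos: [522.0, -238.3, 120.0]
tool_rot: [[-1.0, 0.001, -0.006], [0.001, 1.0, 0.0], [0.006, 0.0, -1.0]]
contact_force: [-14.8, -0.0, -0.5]
opening: -0.3
gripper_force: 7.3
```

```bash
python3 - <<'E'
from h import *
print(ctrl.read_state()['contact_force'])
for n in('top',):
    im,d=snap(n); hsv=cv2.cvtColor(im,cv2.COLOR_BGR2HSV);P=cloud(n);S=(slice(180,260),slice(290,390))
    for m in ((hsv[...,0]>8)&(hsv[...,0]<20)&(hsv[...,1]>150)&(hsv[...,2]>100), ((hsv[...,0]<8)|(hsv[...,0]>172))&(hsv[...,1]>150)&(hsv[...,2]>60)):
        k,l,st,c=cv2.connectedComponentsWithStats(m[S].astype('u1'))
        for i in range(1,k):
            if st[i,4]>2: q=P[S][l==i]; print(c[i]+[290,180],st[i,4],np.median(q,0).round(),q[:,0].max().round())
E
```

```text
[-14.83977809  -0.02008001  -0.46475365]
[306.  221.5] 12 [506. -72.  89.] 510.0
[332.11111111 221.66666667] 9 [ 506. -145.   55.] 512.0
[313.09090909 239.09090909] 44 [458. -91. 151.] 468.0
```

End stop reached at about x=522 with 15 N. The middle bolt has now sunk to 55 mm, so the middle lever is next, at y≈-165.

Call:
drive_tool:
  motion:
    - [[-1, 0.3, 0, 0, 0, 0, 0], [-1, 0.6, 0, 0, 0, 0, 0], [-1, 1, 0, 0, 0, 0, 0], [-1, 1, 0, 0, 0, 0, 0], [-1, 1, 0.3, 0, 0, 0, 0], [-1, 1, 0.61, 0, 0, 0, 0], [-1, 1, 0.61, 0, 0, 0, 0], [-1, 1, 0.61, 0, 0, 0, 0]]

```text
time_s: 5.78
tool_pos: [405.6, -164.5, 122.0]
tool_rot: [[-1.0, -0.002, 0.003], [-0.002, 1.0, -0.002], [-0.003, -0.002, -1.0]]
contact_force: [0.3, 0.2, 0.6]
opening: 0.1
gripper_force: 0.0
```

Call:
drive_tool:
  motion:
    - [[-1, -0.12, 0, 0, 0, 0, 0], [-1, -0.19, 0, 0, 0, 0, 0], [-1, -0.25, 0, 0, 0, 0, 0], [-1, -0.3, 0, 0, 0, 0, 0], [-1, -0.35, 0, 0, 0, 0, 0], [-1, -0.39, 0, 0, 0, 0, 0]]

```text
time_s: 6.28
tool_pos: [451.6, -165.5, 120.9]
tool_rot: [[-1.0, 0.001, -0.0], [0.001, 1.0, 0.0], [0.0, 0.0, -1.0]]
contact_force: [-2.8, 0.1, 2.0]
opening: 0.1
gripper_force: 1.6
```

Call:
drive_tool:
  motion:
    - [[-1, -0.08, 0, 0, 0, 0, 0], [-1, -0.16, 0, 0, 0, 0, 0], [-1, -0.24, 0, 0, 0, 0, 0], [-1, -0.32, 0, 0, 0, 0, 0], [-1, -0.4, 0, 0, 0, 0, 0], [-1, -0.46, 0, 0, 0, 0, 0], [-1, -0.5, 0, 0, 0, 0, 0], [-1, -0.53, 0, 0, 0, 0, 0], [-1, -0.55, 0, 0, 0, 0, 0], [-1, -0.57, 0, 0, 0, 0, 0]]

```text
time_s: 7.12
tool_pos: [519.1, -165.0, 120.4]
tool_rot: [[-1.0, 0.001, -0.001], [0.001, 1.0, 0.001], [0.001, 0.001, -1.0]]
contact_force: [-7.4, 1.2, -5.5]
opening: -0.1
gripper_force: 3.8
```

Call:
drive_tool:
  motion:
    - [[-1, -0.01, 0, 0, 0, 0, 0], [-1, -0.025, 0, 0, 0, 0, 0], [-1, -0.025, 0, 0, 0, 0, 0]]

```text
time_s: 7.37
tool_pos: [520.6, -164.9, 119.8]
tool_rot: [[-1.0, 0.001, -0.005], [0.001, 1.0, 0.001], [0.005, 0.001, -1.0]]
contact_force: [-10.8, -1.1, -3.0]
opening: -0.2
gripper_force: 5.2
```

Call:
drive_tool:
  motion:
    - [[-1, -0.015, 0, 0, 0, 0, 0], [-1, -0.015, 0, 0, 0, 0, 0]]

```text
time_s: 7.53
tool_pos: [521.4, -164.9, 119.6]
tool_rot: [[-1.0, 0.001, -0.007], [0.001, 1.0, 0.001], [0.007, 0.001, -1.0]]
contact_force: [-16.0, -0.5, -1.9]
opening: 0.2
gripper_force: 8.0
```

Call:
drive_tool:
  motion:
    - [[-1, 0.3, 0, 0, 0, 0, 0], [-1, 0.6, 0, 0, 0, 0, 0], [-1, 1, 0, 0, 0, 0, 0], [-1, 1, 0, 0, 0, 0, 0], [-1, 1, 0.3, 0, 0, 0, 0], [-1, 1, 0.61, 0, 0, 0, 0], [-1, 1, 0.61, 0, 0, 0, 0], [-1, 1, 0.61, 0, 0, 0, 0]]

```text
time_s: 8.2
tool_pos: [405.4, -91.0, 121.8]
tool_rot: [[-1.0, -0.002, 0.003], [-0.002, 1.0, -0.001], [-0.003, -0.001, -1.0]]
contact_force: [0.6, -0.6, 0.7]
opening: -0.0
gripper_force: 0.0
```

```bash
python3 - <<'E'
from h import *
for n in('top',):
    im,d=snap(n); hsv=cv2.cvtColor(im,cv2.COLOR_BGR2HSV);P=cloud(n);S=(slice(180,260),slice(290,390))
    for m in ((hsv[...,0]>8)&(hsv[...,0]<20)&(hsv[...,1]>150)&(hsv[...,2]>100), ((hsv[...,0]<8)|(hsv[...,0]>172))&(hsv[...,1]>150)&(hsv[...,2]>60)):
        k,l,st,c=cv2.connectedComponentsWithStats(m[S].astype('u1'))
        for i in range(1,k):
            if st[i,4]>2: q=P[S][l==i]; print(c[i]+[290,180],st[i,4],np.median(q,0).round(),q[:,0].max().round())
E
```

```text
[305.4 221.8] 5 [506. -69.  57.] 508.0
[358.42857143 222.        ] 7 [ 506. -219.   60.] 509.0
[340.84615385 205.86153846] 65 [ 545. -164.  148.] 558.0
[370.48571429 205.14285714] 35 [ 547. -243.  149.] 556.0
```

The left bolt is down and both thrown levers stand at x≈546. Throwing the left one.

Call:
drive_tool:
  motion:
    - [[-1, -0.12, 0, 0, 0, 0, 0], [-1, -0.19, 0, 0, 0, 0, 0], [-1, -0.25, 0, 0, 0, 0, 0], [-1, -0.3, 0, 0, 0, 0, 0], [-1, -0.35, 0, 0, 0, 0, 0], [-1, -0.39, 0, 0, 0, 0, 0]]

```text
time_s: 8.75
tool_pos: [451.5, -92.4, 120.9]
tool_rot: [[-1.0, 0.001, -0.001], [0.001, 1.0, 0.0], [0.001, 0.0, -1.0]]
contact_force: [-2.9, 0.0, 2.2]
opening: -0.2
gripper_force: 1.6
```

Call:
drive_tool:
  motion:
    - [[-1, -0.08, 0, 0, 0, 0, 0], [-1, -0.16, 0, 0, 0, 0, 0], [-1, -0.24, 0, 0, 0, 0, 0], [-1, -0.32, 0, 0, 0, 0, 0], [-1, -0.4, 0, 0, 0, 0, 0], [-1, -0.46, 0, 0, 0, 0, 0], [-1, -0.5, 0, 0, 0, 0, 0], [-1, -0.53, 0, 0, 0, 0, 0], [-1, -0.55, 0, 0, 0, 0, 0], [-1, -0.57, 0, 0, 0, 0, 0]]

```text
time_s: 9.58
tool_pos: [519.2, -91.9, 120.4]
tool_rot: [[-1.0, 0.001, -0.001], [0.001, 1.0, 0.0], [0.001, 0.0, -1.0]]
contact_force: [-5.3, 0.4, -2.2]
opening: 0.0
gripper_force: 2.2
```

Call:
drive_tool:
  motion:
    - [[-1, -0.01, 0, 0, 0, 0, 0], [-1, -0.025, 0, 0, 0, 0, 0], [-1, -0.035, 0, 0, 0, 0, 0]]

```text
time_s: 9.83
tool_pos: [521.1, -91.9, 120.0]
tool_rot: [[-1.0, 0.001, -0.006], [0.001, 1.0, 0.0], [0.006, 0.0, -1.0]]
contact_force: [-20.4, -0.6, 3.6]
opening: 0.0
gripper_force: 10.5
```

Call:
drive_tool:
  motion:
    - [[-1, 0.3, 0, 0, 0, 0, 0], [-1, 0.6, 0, 0, 0, 0, 0], [-1, 1, 0, 0, 0, 0, 0], [-1, 1, 0, 0, 0, 0, 0], [-1, 1, 0, -0.4, 0, 0, 0], [0, 1, 0, -0.8, 0, 0, 0], [1, 1, 0.1, -0.95, 0, 0, 0], [1, 1, 0.1, -0.95, 0, 0, 0], [1, 1, 0.1, -0.95, 0, 0, 0]]

```text
time_s: 10.58
tool_pos: [405.6, -80.4, 237.7]
tool_rot: [[-1.0, 0.0, 0.006], [0.0, 1.0, -0.003], [-0.006, -0.003, -1.0]]
contact_force: [-0.5, -0.2, -0.3]
opening: 48.3
gripper_force: 0.0
```

```bash
python3 - <<'E'
from h import *
snap('top');snap('wrist','w2.png')
im=np.load('/tmp/top.npz')['im'];hsv=cv2.cvtColor(im,cv2.COLOR_BGR2HSV);P=cloud('top')
S=(slice(180,260),slice(290,390));m=((hsv[...,0]<8)|(hsv[...,0]>172))&(hsv[...,1]>150)&(hsv[...,2]>60)
k,l,st,c=cv2.connectedComponentsWithStats(m[S].astype('u1'))
for i in range(1,k):
    if st[i,4]>8: q=P[S][l==i]; print('red',np.median(q,0).round())
for n,S in(('top',(slice(195,245),slice(255,295))),('wrist',(slice(0,400),slice(330,640)))):
    im=np.load('/tmp/%s.npz'%n)['im'];hsv=cv2.cvtColor(im,cv2.COLOR_BGR2HSV);P=cloud(n)
    q=P[S][((hsv[...,0]>105)&(hsv[...,0]<125)&(hsv[...,1]>120))[S]]
    q=q[(q[:,2]>122)&(q[:,2]<135)&(abs(q[:,1]-14)<40)&(abs(q[:,0]-500)<50)]
    print(n,len(q),np.percentile(q,3,0).round(1),np.percentile(q,97,0).round(1),q.mean(0).round(1),cv2.minEnclosingCircle(q[:,:2].astype('f4')))
    m=(hsv[...,0]>22)&(hsv[...,0]<34)&(hsv[...,1]>170)
    q=P[m];q=q[(q[:,2]>130)&(q[:,2]<160)&(abs(q[:,1]-14)<40)];print('keeper',len(q),q.min(0) if len(q) else 0)
E
```

```text
red [ 547. -164.  149.]
red [544. -91. 147.]
red [ 547. -243.  149.]Traceback (most recent call last):
  File "<stdin>", line 12, in <module>
    return _quantile_unchecked(
        a, q, axis, out, overwrite_input, method, keepdims, weights)
    return _ureduce(a,
                    func=_quantile_ureduce_func,
    ...<5 lines>...
                    overwrite_input=overwrite_input,
                    method=method)
    r = func(a, **kwargs)
    result = _quantile(arr,
                       quantiles=q,
    ...<2 lines>...
                       out=out,
                       weights=wgt)
    slices_having_nans = np.isnan(arr[-1, ...])
                                  ~~~^^^^^^^^^
IndexError: index -1 is out of bounds for axis 0 with size 0
```

View pics/w2.png

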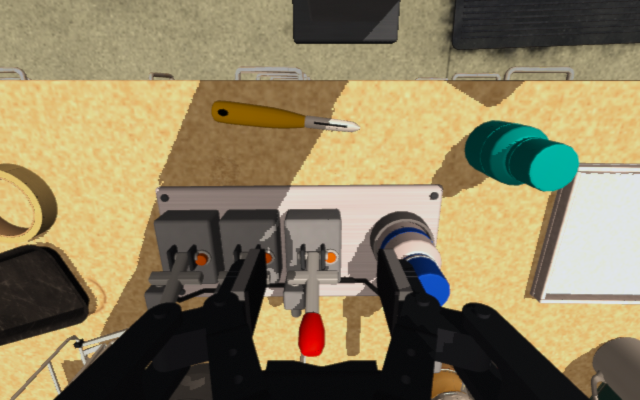

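All three levers are over, with the knobs near x=546. The cap shows at (428,280), next to the finger, so I'll move left for a clear view of the cap and keeper.

Call:
drive_tool:
  motion:
    - [[1, 0, 1, 0, 0, 0, 0], [1, 0, 1, 0, 0, 0, 0], [1, 0, 1, 0, 0, 0, 0], [1, 0, 1, 0, 0, 0, 0]]

```text
time_s: 11.02
tool_pos: [403.0, 45.1, 233.9]
tool_rot: [[-1.0, -0.005, -0.001], [-0.005, 1.0, 0.002], [0.001, 0.002, -1.0]]
contact_force: [-0.5, -1.5, 0.5]
opening: 85.5
gripper_force: 0.0
```

Call:
drive_tool:
  motion:
    - [[1, 0, 0.6, 0, 0, 0, 0], [1, 0, 0.6, 0, 0, 0, 0], [1, 0, 0.6, 0, 0, 0, 0], [1, 0, 0.6, 0, 0, 0, 0]]

```text
time_s: 11.35
tool_pos: [403.5, 112.9, 233.8]
tool_rot: [[-1.0, -0.002, -0.001], [-0.002, 1.0, 0.0], [0.001, 0.0, -1.0]]
contact_force: [-0.2, -0.1, -0.2]
opening: 85.3
gripper_force: 0.0
```

```bash
python3 - <<'E'
from h import *
im,_=snap('wrist','w3.png');t,_=snap('top');print(ctrl.read_state()['tool_pos'])
out=np.vstack([im[150:350],cv2.resize(t[170:250,220:348],(640,400))]);cv2.imwrite('pics/w3.png',out)
E
```

```text
[403.82539202 111.4927599  234.08153167]
```

View pics/w3.png

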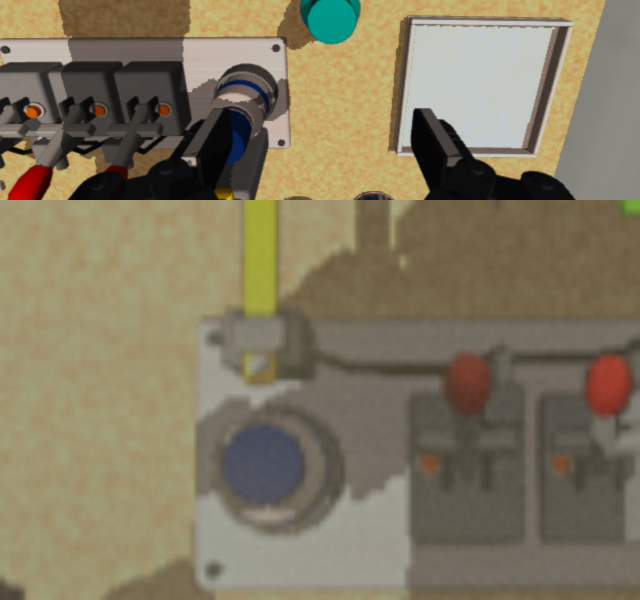

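The lower half (top view) shows the keeper drawn back and the cap centred at top pixel (272.4,222.6). The tray is clear.

```bash
python3 - <<'E'
from h import *
print(px('top',272.4,222.6,128))
im=np.load('/tmp/top.npz')['im'];hsv=cv2.cvtColor(im,cv2.COLOR_BGR2HSV);P=cloud('top')
m=(hsv[...,0]>105)&(hsv[...,0]<125)&(hsv[...,1]>70);m[:195]=0;m[245:]=0;m[:,:255]=0;m[:,295:]=0
v,u=np.nonzero(m);print(len(u),u.mean(),v.mean(),np.median(P[m],0))
print(px('top',u.mean(),v.mean(),128))
E
```

```text
[500.90750682  17.22035498 128.        ]
0 nan nan [nan nan nan]
[nan nan nan]<stdin>:5: RuntimeWarning: Mean of empty slice.
  ret = ret.dtype.type(ret / rcount)
  return _methods._mean(a, axis=axis, dtype=dtype,
  ret = um.true_divide(
<stdin>:6: RuntimeWarning: Mean of empty slice.
```

Call:
drive_tool:
  motion:
    - [[1, -0.81, -0.8, 0, 0, 0, 0], [1, -0.81, -0.8, 0, 0, 0, 0], [1, -0.81, -0.8, 0, 0, 0, 0], [1, -0.81, -0.8, 0, 0, 0, 0], [1, -0.81, -0.8, 0, 0, 0, 0], [1, -0.81, -0.8, 0.3, 0, 0, 0], [1, -0.81, -0.8, 0.5, 0, 0, 0], [1, -0.81, -0.8, 0.7, 0, 0, 0], [1, -0.81, -0.8, 0.7, 0, 0, 0]]

```text
time_s: 12.2
tool_pos: [497.8, 16.4, 146.0]
tool_rot: [[-1.0, 0.001, -0.007], [0.001, 1.0, 0.002], [0.007, 0.002, -1.0]]
contact_force: [-1.0, -0.3, -0.3]
opening: 85.4
gripper_force: 0.0
```

Call:
drive_tool:
  motion:
    - [[1, 0, 0, 0.15, 0, 0, 0], [1, 0, 0, 0.3, 0, 0, 0], [1, 0, 0, 0.42, 0, 0, 0], [1, 0, 0, 0.5, 0, 0, 0], [1, 0, 0, 0.5, 0, 0, 0]]

```text
time_s: 12.62
tool_pos: [500.0, 16.1, 90.0]
tool_rot: [[-1.0, 0.001, -0.002], [0.001, 1.0, 0.001], [0.002, 0.001, -1.0]]
contact_force: [-1.0, 0.3, -0.7]
opening: 85.3
gripper_force: 0.0
```

Closing with 45 N.

Call:
drive_tool:
  motion:
    - [[-0.2, 0, 0, 0, 0, 0, 0], [-0.2, 0, 0, 0, 0, 0, 0], [-0.2, 0, 0, 0, 0, 0, 0], [-0.2, 0, 0, 0, 0, 0, 0], [-0.2, 0, 0, 0, 0, 0, 0], [-0.2, 0, 0, 0, 0, 0, 0], [-0.2, 0, 0, 0, 0, 0, 0], [-0.2, 0, 0, 0, 0, 0, 0]]
  squeeze: 45

```text
time_s: 13.28
tool_pos: [501.9, 16.1, 92.2]
tool_rot: [[-1.0, 0.0, 0.002], [0.0, 1.0, 0.0], [-0.002, 0.0, -1.0]]
contact_force: [-1.1, 2.7, 6.9]
opening: 43.5
gripper_force: 44.8
```

Call:
drive_tool:
  motion:
    - [[-0.2, 0, 0, -0.06, 0, 0, 0], [-0.2, 0, 0, -0.14, 0, 0, 0], [-0.2, 0, 0, -0.24, 0, 0, 0], [-0.2, 0, 0, -0.36, 0, 0, 0], [-0.2, 0, 0, -0.5, 0, 0, 0], [-0.2, 0, 0, -0.62, 0, 0, 0], [-0.2, 0, 0, -0.7, 0, 0, 0], [-0.2, 0, 0, -0.7, 0, 0, 0]]

```text
time_s: 13.95
tool_pos: [502.3, 15.6, 177.8]
tool_rot: [[-1.0, 0.001, 0.004], [0.001, 1.0, -0.001], [-0.004, -0.001, -1.0]]
contact_force: [0.9, 0.6, -4.4]
opening: 43.5
gripper_force: 46.1
```

Call:
drive_tool:
  motion:
    - [[-0.2, 0, 0.1, 0, 0, 0, 0], [-0.2, 0, 0.25, 0, 0, 0, 0], [-0.2, 0, 0.42, 0, 0, 0, 0], [-0.2, 0, 0.6, 0, 0, 0, 0], [-0.2, 0, 0.78, 0, 0, 0, 0], [-0.2, 0, 0.92, 0, 0, 0, 0], [-0.2, 0, 1, 0, 0, 0, 0]]

```text
time_s: 14.53
tool_pos: [500.2, 138.2, 173.8]
tool_rot: [[-1.0, -0.001, -0.002], [-0.001, 1.0, 0.001], [0.002, 0.001, -1.0]]
contact_force: [-0.5, -0.6, -3.5]
opening: 43.4
gripper_force: 46.3
```

Call:
drive_tool:
  motion:
    - [[-0.2, 0, 0.15, 0, 0, 0, 0], [-0.2, 0, 0.3, 0, 0, 0, 0], [-0.2, 0, 0.48, 0, 0, 0, 0], [-0.2, 0, 0.66, 0, 0, 0, 0], [-0.2, 0, 0.82, 0, 0, 0, 0], [-0.2, 0, 0.94, 0, 0, 0, 0], [-0.2, 0, 1, 0, 0, 0, 0]]

```text
time_s: 15.12
tool_pos: [500.5, 257.5, 174.0]
tool_rot: [[-1.0, -0.001, -0.001], [-0.001, 1.0, 0.0], [0.001, 0.0, -1.0]]
contact_force: [-0.7, -0.3, -3.9]
opening: 43.1
gripper_force: 46.5
```

Call:
drive_tool:
  motion:
    - [[-0.2, 0, 0.12, 0, 0, 0, 0], [-0.2, 0, 0.24, 0, 0, 0, 0], [-0.2, 0, 0.34, 0, 0, 0, 0], [-0.2, 0, 0.4, 0, 0, 0, 0], [-0.2, 0, 0.4, 0, 0, 0, 0], [-0.2, 0, 0.4, 0, 0, 0, 0]]

```text
time_s: 15.62
tool_pos: [501.2, 304.0, 174.7]
tool_rot: [[-1.0, 0.0, -0.0], [0.0, 1.0, -0.0], [0.0, -0.0, -1.0]]
contact_force: [0.1, 0.3, -3.5]
opening: 43.2
gripper_force: 46.6
```

```bash
python3 - <<'E'
from h import *
t,_=snap('scene');print(ctrl.read_state()['tool_pos'])
cv2.imwrite('pics/s2.png',t)
E
```

```text
[501.27802774 303.64434412 174.80062897]
```

View pics/s2.png

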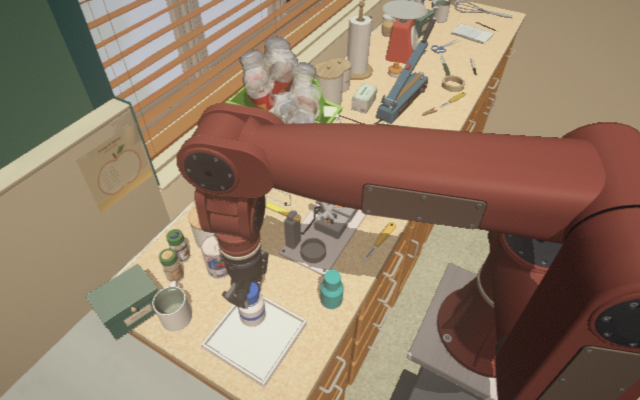

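The cartridge hangs upright in the gripper at (250,310), over the tray. Lowering.

Call:
drive_tool:
  motion:
    - [[-0.2, 0, 0, 0.1, 0, 0, 0], [-0.2, 0, 0, 0.25, 0, 0, 0], [-0.2, 0, 0, 0.4, 0, 0, 0], [-0.2, 0, 0, 0.53, 0, 0, 0], [-0.2, 0, 0, 0.62, 0, 0, 0], [-0.2, 0, 0, 0.69, 0, 0, 0], [-0.2, 0, 0, 0.73, 0, 0, 0], [-0.2, 0, 0, 0.74, 0, 0, 0], [-0.2, 0, 0, 0.74, 0, 0, 0]]

```text
time_s: 16.42
tool_pos: [501.4, 303.9, 86.3]
tool_rot: [[-1.0, 0.001, 0.0], [0.001, 1.0, 0.0], [-0.0, 0.0, -1.0]]
contact_force: [-0.3, -0.2, -3.8]
opening: 43.0
gripper_force: 46.8
```

Call:
drive_tool:
  motion:
    - [[-0.2, 0, 0, 0.015, 0, 0, 0], [-0.2, 0, 0, 0.03, 0, 0, 0], [-0.2, 0, 0, 0.03, 0, 0, 0]]

```text
time_s: 16.67
tool_pos: [501.5, 304.1, 82.7]
tool_rot: [[-1.0, 0.001, 0.001], [0.001, 1.0, 0.0], [-0.001, 0.0, -1.0]]
contact_force: [-0.1, 0.4, -3.6]
opening: 42.9
gripper_force: 46.8
```

Call:
drive_tool:
  motion:
    - [[-0.2, 0, 0, 0.01, 0, 0, 0], [-0.2, 0, 0, 0.02, 0, 0, 0], [-0.2, 0, 0, 0.02, 0, 0, 0]]

```text
time_s: 16.92
tool_pos: [502.4, 304.5, 81.9]
tool_rot: [[-1.0, 0.0, 0.003], [0.0, 1.0, 0.001], [-0.003, 0.001, -1.0]]
contact_force: [-1.2, 0.4, 5.1]
opening: 43.0
gripper_force: 45.7
```

It is seated on the tray floor (+5 N). Releasing and withdrawing.

Call:
drive_tool:
  motion:
    - [[0.1, 0, 0, 0, 0, 0, 0], [0.3, 0, 0, 0, 0, 0, 0], [0.6, 0, 0, 0, 0, 0, 0], [1, 0, 0, 0, 0, 0, 0], [1, 0, 0, 0, 0, 0, 0], [1, 0, 0, 0, 0, 0, 0], [1, 0, 0, 0, 0, 0, 0], [1, 0, 0, -0.1, 0, 0, 0], [1, 0, 0, -0.3, 0, 0, 0], [1, 0, 0, -0.6, 0, 0, 0], [1, 0, 0, -0.9, 0, 0, 0], [1, 0, 0, -0.9, 0, 0, 0]]

```text
time_s: 17.92
tool_pos: [504.2, 305.0, 197.1]
tool_rot: [[-1.0, 0.001, 0.01], [0.001, 1.0, 0.003], [-0.01, 0.003, -1.0]]
contact_force: [1.2, 0.3, 1.8]
opening: 85.5
gripper_force: 0.0
```

Call:
drive_tool:
  motion:
    - [[1, 0.5, 0.6, -0.3, 0, 0, 0], [1, 0.5, 0.6, -0.3, 0, 0, 0], [1, 0.5, 0.6, -0.3, 0, 0, 0], [1, 0.5, 0.6, -0.3, 0, 0, 0], [1, 0.5, 0.6, -0.3, 0, 0, 0]]

```text
time_s: 18.33
tool_pos: [441.2, 376.7, 225.2]
tool_rot: [[-1.0, -0.001, 0.002], [-0.001, 1.0, 0.001], [-0.002, 0.001, -1.0]]
contact_force: [0.2, -0.6, -0.5]
opening: 85.7
gripper_force: 0.0
```

```bash
python3 - <<'E'
from h import *
s,_=snap('scene');t,_=snap('top');w,_=snap('wrist')
print(ctrl.read_state()['contact_force'])
a=cv2.resize(t[110:280,120:400],(800,486))[:300];b=cv2.resize(s[150:390,180:400],(275,300));
out=np.vstack([cv2.resize(t[120:280,130:390],(780,480))[:330],np.hstack([cv2.resize(s[180:380,190:390],(270,270)),cv2.resize(w,(510,270))])]);cv2.imwrite('pics/f.png',out)
E
```

```text
[ 0.29833518 -0.45538401  0.40749514]
```

View pics/f.png

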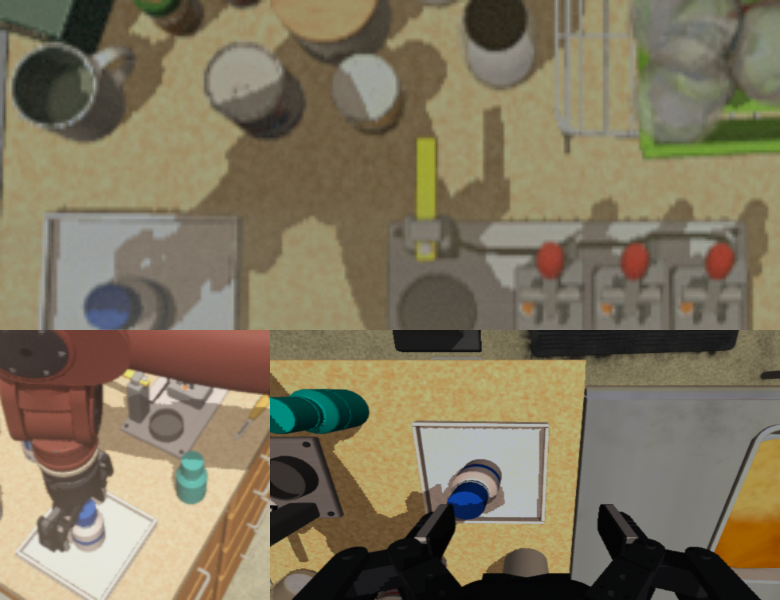

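The cartridge stands upright near the tray's centre, all three levers are over, and the bystanders are untouched. Handing in.

```bash
python3 -c "
from bench import ctrl
print(ctrl.sign_off())"
```

```text
the job is handed in; nothing more can be done
None
```

I threw the levers in the order right, middle, left and stood the cartridge upright in the white tray; the job is handed in at about 18.5 s, but sign-off gave no verdict.

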